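# Clamp a rock billet in the bonding press

### The arm

A 6-joint arm with a two-finger parallel gripper is mounted at the origin on the work surface. World frame = base frame: x ahead of the robot, y to its left, z up, the work surface at z = 0. Lengths are in m, angles in rad, forces in N, time in s.
With the tool pointing down it reaches from about 0.3 to 0.775 m from the base axis. Payload 14.6 kg.
Tool frame: the origin (TCP) lies at the very end of the fingers, on their centre line; the grasp point (between the pads) lies 19 mm behind it; z points along the fingers, x is the direction in which the jaws open and shut, and the axes are right-handed (so a half turn about z gives the same grasp; the last joint's range is limited). The gripper opens to 94 mm and grips with 3 to 60 N. Pads are 16 mm wide; open, the fingers measure 119 mm over their backs; the gripper's body (75 mm by 177 mm) begins 78 mm behind the grasp point.
Start: joints at [1.249, 0.3, 1.521, -0, 1.321, -0.067], TCP at [0.139, 0.532, 0.171] pointing down, gripper open.
Joint ranges: [-3.03, 3.03], [-0.79, 2.21], [0.23, 2.52], [-1.04, 4.18], [0, 3.07], [-2.55, 2.55]. Speed limits (rad/s): [2.22, 2.22, 2.57, 3.14, 3.14, 3.14].

### API

Orientations are given as [roll, pitch, yaw] about the fixed x, y, z axes, in that order (R = Rz(yaw) Ry(pitch) Rx(roll)).
In Python, from station import ctrl gives the robot as it stands.
- The arm moves only by the shell command python3 -m inch 'ROWS' [FORCE]. ROWS is JSON, one flat list of numbers, 7 for each row, row after row: the shift along the tool's x, y, z in cm, then the turn, a rotation vector about the tool's x, y, z in rad, then the opening, from 0 (shut) to 1 (fully open). In form: [tx, ty, tz, wx, wy, wz, claw, tx, ty, tz, wx, wy, wz, claw, ...]. A call has 1 to 20 rows; each row shifts and turns the commanded pose from where the row before left it, along the tool's axes as they then stand; what a row does not reach is not made up. A row lasts 1/8 s, in which the tool goes at most 62.5 mm and 10.7 degrees, less where a joint would pass 70% of its speed; a pose out of reach is approached as far as the arm can. A call is refused whole if a number of a shift passes 6.25 or a number of a turn 0.188, either way. A call with a gripper value outside its range is refused whole. The fingers move at their own pace and stop on an object; FORCE is the grip in N (left out, the last holds). Time passes only in rows, so rows that do not move let the fingers close. It gives the time, the measured TCP pose, the force and the opening at its end, in the units of the state.
- ctrl.get_obs(): the state, without advancing time (a new reading comes with each control period).
- ctrl.camera(name): name is "scene" or "side" or "wrist"; returns (picture, depth): 384x512x3 uint8, red, green, blue; 384x512 float32, m along the optical axis (not along the pixel's ray), 0 where there is no reading.
- ctrl.camera_params(name): a dict with "vertical_fov" (degrees; the focal length in pixels is half the picture's height over the tangent of half this angle, whatever the lens; pixels are square), "cx", "cy" (the principal point, pixels), "camera_from_world" (4x4, takes a point from world to camera coordinates); the wrist camera has in their place "mount" (4x4, takes a point from camera to tool coordinates, whose origin is the TCP and whose axes are the tool frame's). Camera axes: x right, y down, z forward; pixel columns grow to the right and rows downward; lengths in m; the calibration is good to about 2 mm. The wrist camera is an equidistant fisheye: a pixel r from the principal point sees the ray r / f radians off the axis. A picture is of the moment at which its call begins: read the wrist's pose just before it. camera_params takes no time and is no camera call.
- ctrl.hand_in(): hands the job in, once; it reports no verdict.
Trained networks look in the newest picture that a camera, given by its name, has taken for a name from the list of things; names that differ only in an ending like _2 or _b are one class to them, and where a whole thing is asked for, a point or a joint stands for the part that bears it (a point fixed in the world has none). Each returns a list of dicts, best first, with "score" (0 to 1); they miss things now and then, are a little off and sometimes report something else, mostly with a low value. They report only what shows in the picture. A call takes as long as a camera call. They do not tell look-alikes from the thing itself.
- ctrl.spot_in(camera, label): "bbox" ([centre column, centre row, width, height] in pixels, round what is visible of it).
- ctrl.place_of(camera, label): "centre" ([column, row] in pixels: a listed point, or the origin of a listed thing).
The state is a dict: "time_s": time; "qpos": joint angles; "joint_vel": joint speeds; "tau": joint torques, N m; "ee_pos": TCP position; "eef_rot": TCP orientation; "force": force on the tool from outside, world axes, zero at the start; "moment": the same for the moment, N m; "grip_width": finger opening in m.
Only numpy, scipy, OpenCV 4.12 (cv2) and the standard library are available. Lean on these libraries where they do the work, as an engineer would, in place of code of your own. Each camera call takes 0.05 s, during which the arm holds its last target. There are 200 camera calls.

### The job

Push the carrier with the rock billet all the way into the screw press, up against its back stop. Then wind the T-handle clockwise (seen from above) until the screw comes up hard and will turn no further, so that the billet is clamped; it takes several part turns, so let go and take the other end of the bar as often as you need. Leave it tight and let go, and do not disturb the other things on the bench.

Things in the scene. Friction and masses are not known exactly. Their poses are not given: they have to be found in the camera images.
- press: fixed grey metal screw press. Origin on the vertical screw axis at table height; x is the loading direction (into the press), z up. Base plate 235 x 160 x 18 mm thick, x = -165 to +70 mm. On it lie two guide rails along x, 8 mm high, inner faces at y = +-33 mm, 3 mm clear of the carrier each side.
- press_stop (a point): centre of the face of the press's back stop, 50 mm along press x from the screw axis, 28 mm above the table; the stop is 66 mm wide and 20 mm high. Axes as the press.
- press_head (a point): centre of the top of the press's crosshead, on the screw axis, 132 mm above the table. The crosshead is 44 mm in x, 155 mm in y and 28 mm thick, on two posts of 18 mm diameter at y = +-62 mm; a brass nut stands 8 mm above it. Axes as the press.
- handle_mid (a point): centre of the T-handle, on the screw axis, 175 to 190 mm above the table. A level steel bar along this point's x axis, ends alike, 12 mm in diameter, 148 mm long, with 18 mm end caps over the last 8 mm and a hub 28 mm in diameter and 26 mm high. Starts at almost any angle; stays where left (friction about 0.1 N m). Clockwise from above lowers handle and pad 10 mm a turn.
- screw (a point): point on the screw axis at the crosshead's underside, 104 mm above the table. The handle starts 0.7 to 1.15 turns (4.5 to 7.2 rad) before the screw's hard end stop, which must be felt. The pad's spring is compressed on the rock during the last 2.2 rad or so, too weakly to be felt at the handle.
- pad: round black rubber pressure pad, 44 mm diameter, 10 mm thick, under the screw; origin at the centre of its upper face. It is sprung (6 N at first touch, 3 N more per mm) and starts 3.5 to 8 mm above the rock, so the carrier passes beneath it.
- carrier: loose aluminium plate, 170 x 60 x 10 mm, 0.4 to 0.65 kg, with a grey rock billet 70 x 46 x 32 mm fixed on its inner half and an upright tab at its outer end. Origin at the centre of its underside, x towards the inner end (which enters the press first). Starts on the press base between the rails, 25 to 55 mm short of home. Home: inner end against the back stop, origin at x = -35 mm of the press.
- carrier_tab (a point): centre of the upright tab at the carrier's outer end: 8 mm thick (along the carrier's x), 60 mm wide, reaching 10 to 44 mm above the carrier's underside; this point is 81 mm behind the carrier's origin and 27 mm above its underside. Same axes as the carrier.
- beaker: bystander: glass beaker, 68 mm diameter, 90 mm high, origin at its foot
- resin: bystander: amber bottle, 56 mm diameter, 100 mm high, origin at its foot
- specimen: bystander: round reddish rock specimen, 84 mm diameter, 50 mm high, origin at its foot
- dish: bystander: low glass ring dish, 90 mm diameter, 14 mm high, origin at its foot
- brush: bystander: wooden brush, origin at its underside
- billet: bystander: spare pale rock billet lying on the table, 75 x 46 x 30 mm, origin at its underside
- jar: bystander: white jar, 60 mm diameter, 75 mm high, origin at its foot
Mind the look-alikes: they are no part of the job. There is more than one size of the carrier; the one meant has the size given above.

How it is judged:
On the way, in this order (a step that is already met when the one before it is completed fails the run):
1. the carrier is fully home against the back stop (x of carrier_tab in the frame of press above -0.121 m and z of carrier_tab in the frame of press below 0.05 m and angle between the x axis of carrier_tab and the x axis of press, either way round below 0.07 rad), for 0.2 s.
2. the screw is wound down to its stop and the pad clamps the billet (contact force between pad and carrier above 11 N and z of handle_mid in the frame of press below 0.1775 m), for 0.2 s.
At the end, for the whole second after the job is handed in: the carrier lies flat between the rails with its inner end within about 4 mm of the back stop, the screw is within about a tenth of a turn of the hard stop (handle within 1 mm of its lowest height) and the pad presses on the billet with more than 11 N; everything at rest (all of step 1 and all of step 2 and linear speed of carrier below 0.01 m/s); the robot touches nothing.
It fails at once if a bystander is moved by more than 30 mm (distance of any of beaker, resin, specimen, dish, brush, billet, jar from where it was at the start of the episode above 0.03 m).
It fails at once if the carrier is lifted out of its rails (z of carrier_tab in the frame of press above 0.06 m).
It also fails if it takes over 72 s, if anything falls off the work surface, if the arm or the gripper's body presses on something with over 40 N, if the wrist force passes 120 N, or if a joint passes its speed limit or range.

## Working session

There is one attempt and no reset: what is moved stays moved. The work goes in short steps, Python scripts to look and compute and a shell command to move; the robot and the scene stay as the last step left them, time stands still between calls to the robot, and variables do not carry over. Pictures are saved under pics/ and viewed, about 8 in all and at most 12, crops included, and the job is handed in when it is done.

```bash
ls; mkdir -p pics
cat > h.py <<'E'
import numpy as np, cv2, json
from station import ctrl
from scipy.spatial.transform import Rotation as R
def intr(n,shape=(384,512)):
    p=ctrl.camera_params(n); f=shape[0]/2/np.tan(np.radians(p["vertical_fov"])/2); return p,f
def w(n,c,r,d):
    p,f=intr(n); T=np.linalg.inv(np.array(p["camera_from_world"]))
    return (T@np.array([(c-p["cx"])/f*d,(r-p["cy"])/f*d,d,1]))[:3]
def wz(n,c,r,z):
    a=w(n,c,r,.1);b=w(n,c,r,1.);return a+(b-a)*(z-a[2])/(b[2]-a[2])
def proj(n,P):
    p,f=intr(n); q=np.array(p["camera_from_world"])@np.append(P,1); return q[0]/q[2]*f+p["cx"],q[1]/q[2]*f+p["cy"],q[2]
E
python3 - <<'E'
from h import *
ims={}
for n in ["scene","side"]:
    im,d=ctrl.camera(n); ims[n]=im; np.save(n+"_d.npy",d)
    cv2.imwrite(f"pics/{n}0.png",cv2.resize(im[:,:,::-1],(800,600)))
    for l,z in [("press",0),("press_stop",.028),("press_head",.132),("handle_mid",.183),("screw",.104),("carrier_tab",.045),("carrier",.018)]:
        for e in ctrl.place_of(n,l)[:3]:
            c=e["centre"]; print(n,l,round(e["score"],2),np.round(c),np.round(wz(n,*c,z),3))
print(ctrl.get_obs())
E
```

```text
pics
scene press 0.9 [288. 272.] [0.589 0.087 0.   ]
scene press 0.51 [294. 246.] [0.521 0.055 0.   ]
scene press_stop 0.88 [308. 272.] [0.569 0.131 0.028]
scene press_stop 0.4 [289. 273.] [0.6   0.095 0.028]
scene press_stop 0.25 [344. 274.] [0.519 0.198 0.028]
scene press_head 0.96 [296. 244.] [0.577 0.091 0.132]
scene handle_mid 0.81 [295. 228.] [0.574 0.08  0.183]
scene screw 0.88 [294. 248.] [0.576 0.085 0.104]
scene carrier_tab 0.83 [311. 192.] [0.385 0.004 0.045]
scene carrier_tab 0.77 [238. 235.] [ 0.607 -0.056  0.045]
scene carrier_tab 0.65 [220. 206.] [ 0.573 -0.15   0.045]
scene carrier 0.91 [222. 192.] [ 0.523 -0.189  0.018]
scene carrier 0.68 [262. 255.] [0.6   0.015 0.018]
scene carrier 0.67 [190. 144.] [ 0.453 -0.385  0.018]
side press 0.72 [203. 266.] [0.582 0.091 0.   ]
side press_head 0.91 [195. 223.] [0.586 0.09  0.132]
side handle_mid 0.6 [194. 206.] [0.579 0.093 0.183]
side screw 0.94 [198. 235.] [0.578 0.096 0.104]
side screw 0.21 [160. 233.] [0.656 0.126 0.104]
side carrier_tab 0.91 [226. 210.] [ 0.607 -0.059  0.045]
side carrier_tab 0.65 [304. 269.] [0.36  0.0
[... 162 characters left out ...]
018]
side carrier 0.76 [215. 234.] [0.603 0.006 0.018]
{'time_s': 0.8, 'qpos': array([ 1.24941444e+00,  2.99880230e-01,  1.52098064e+00, -9.12914217e-06,
        1.32073362e+00, -6.65730940e-02]), 'joint_vel': array([ 0.00059722,  0.00014394,  0.00097021, -0.001228  ,  0.00092168,
        0.00014445]), 'tau': array([ 1.57332350e-03, -5.31628203e+01, -3.52901781e+01,  7.09198276e-02,
        2.12609768e-02, -1.24280072e-05]), 'ee_pos': array([0.13862097, 0.53223349, 0.17106463]), 'eef_rot': array([3.14158395e+00, 2.42642439e-06, 1.31598979e+00]), 'force': array([ 0.2341406 , -0.09751585, -0.05673849]), 'moment': array([-0.02408463,  0.01820545, -0.00271686]), 'grip_width': 0.0937301108777473}
```

View pics/scene0.png

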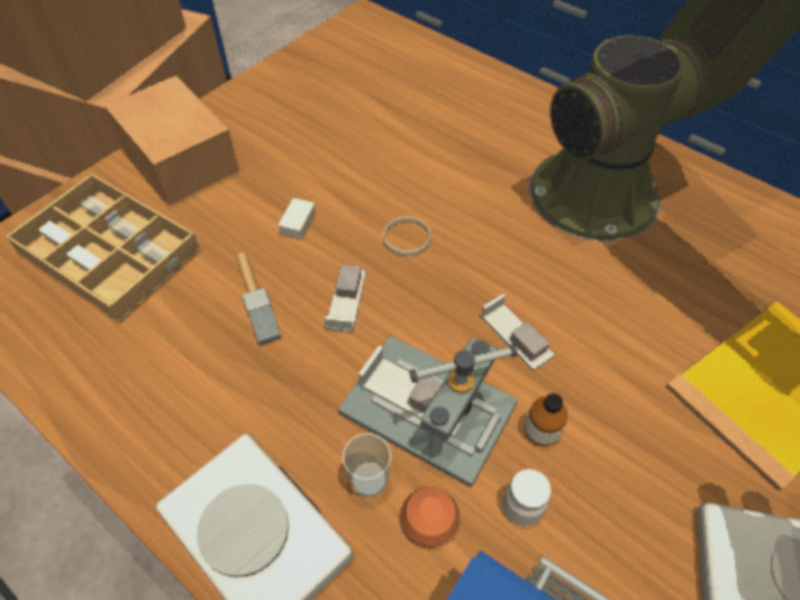

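View pics/side0.png

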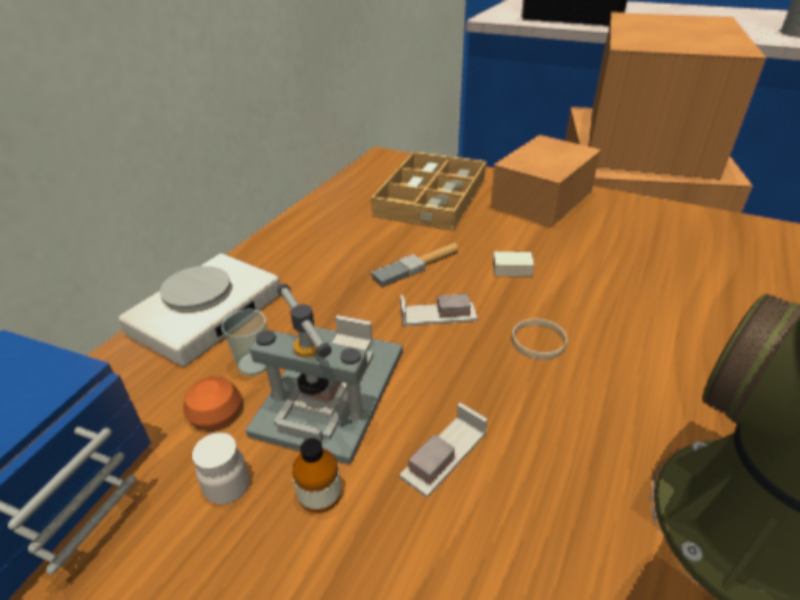

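Both views show the press at about (295,245) in 512-pixel coordinates. The right carrier sits on its base with its tab to the left, and the two look-alikes lie loose on the table. Next I fit the geometry from depth.

Run:
```python
from h import *
P=[]
for n in ["scene","side"]:
    d=np.load(n+"_d.npy"); p,f=intr(n); r,c=np.mgrid[:384,:512]
    X=np.stack([(c-p["cx"])/f*d,(r-p["cy"])/f*d,d,np.ones_like(d)],-1)[d>0]
    q=(X@np.linalg.inv(np.array(p["camera_from_world"])).T)[:,:3]
    q=q[np.linalg.norm(q[:,:2]-[.59,.07],axis=1)<.22]; 
    for nm,lo,hi,c0,rad in [("head",.122,.136,(.578,.09),.09),("base",.012,.022,(.59,.05),.19),("bar",.168,.2,(.578,.09),.09),("tab",.048,.066,(.607,-.058),.05)]:
        s=q[(q[:,2]>lo)&(q[:,2]<hi)&(np.linalg.norm(q[:,:2]-c0,axis=1)<rad)]
        if len(s)<8: print(n,nm,len(s)); continue
        m=s.mean(0); e,v=np.linalg.eigh(np.cov(s[:,:2].T)); t=v[:,1]; rc=cv2.minAreaRect((s[:,:2]*1000).astype(np.float32))
        print(n,nm,len(s),m.round(3),"dir",round(np.arctan2(t[1],t[0]),3),"rect",np.round(rc[0]),np.round(rc[1]),round(rc[2],1))
```

```text
scene head 686 [0.603 0.095 0.132] dir -3.023 rect [581.  87.] [157.  45.] 9.2
scene base 2883 [0.604 0.06  0.019] dir 1.916 rect [601.  81.] [320. 326.] 39.6
scene bar 522 [0.584 0.088 0.191] dir 2.552 rect [582.  88.] [ 28. 148.] 60.8
scene tab 118 [ 0.608 -0.061  0.06 ] dir -2.995 rect [607. -62.] [59.  9.] 8.9
side head 870 [0.579 0.097 0.13 ] dir -2.968 rect [584.  89.] [155.  46.] 9.3
side base 2458 [0.577 0.078 0.017] dir 1.178 rect [607.  87.] [296. 330.] 29.9
side bar 475 [0.576 0.096 0.188] dir 2.558 rect [583.  90.] [ 27. 148.] 60.2
side tab 124 [ 0.607 -0.058  0.056] dir -2.981 rect [608. -59.] [59. 10.] 11.4
```

```bash
python3 -m inch '[0,0,-6,0,0,0,0.3, 0,0,-6,0,0,0,0.3, 0,0,-2,0,0,0,0.3]'
```

```text
time_s: 1.18
ee_pos: [0.1388, 0.5328, 0.315]
eef_rot: [3.141, -0.005, 1.316]
force: [1.0, 0.2, -0.6]
grip_width: 0.0673
```

```bash
python3 -m inch '[-3.52,4.41,0,0,0,0,0.3,-3.52,4.41,0,0,0,0,0.3,-3.52,4.41,0,0,0,0,0.3,-3.52,4.41,0,0,0,0,0.3,-3.52,4.41,0,0,0,0,0.3,-3.52,4.41,0,0,0,0,0.3,-3.52,4.41,0,0,0,0,0.3,-3.52,4.41,0,0,0,0,0.3,-3.52,4.41,0,0,0,0,0.3,-3.52,4.41,0,0,0,0,0.3,-3.52,4.41,0,0,0,0,0.3,-3.52,4.41,0,0,0,0,0.3,-3.52,4.41,0,0,0,0,0.3,-3.52,4.41,0,0,0,0,0.3]' && python3 -m inch '[0,0,0,0,0,0.165,0.3,0,0,0,0,0,0.165,0.3,0,0,0,0,0,0.165,0.3,0,0,0,0,0,0.165,0.3,0,0,0,0,0,0.165,0.3,0,0,0,0,0,0.165,0.3,0,0,0,0,0,0.165,0.3,0,0,0,0,0,0,0.3]'
```

```text
time_s: 2.92
ee_pos: [0.6128, -0.1019, 0.3111]
eef_rot: [3.141, -0.0, 1.316]
force: [0.6, 0.4, 0.4]
grip_width: 0.0281
time_s: 3.92
ee_pos: [0.6119, -0.1003, 0.311]
eef_rot: [-3.142, 0.0, 0.162]
force: [0.3, -0.4, -0.5]
grip_width: 0.0285
```

```bash
python3 -m inch '[0,0,6,0,0,0,0.3,0,0,6,0,0,0,0.3,0,0,6,0,0,0,0.3,0,0,5,0,0,0,0.3,0,0,3,0,0,0,0.3,0,0,1.1,0,0,0,0.3,0,0,0,0,0,0,0.3]' && python3 -m inch '[0,-1,0,0,0,0,0.3,0,-1,0,0,0,0,0.3,0,-0.5,0,0,0,0,0.3,0,-0.4,0,0,0,0,0.3,0,-0.4,0,0,0,0,0.3,0,-0.4,0,0,0,0,0.3,0,-0.4,0,0,0,0,0.3,0,-0.4,0,0,0,0,0.3,0,-0.4,0,0,0,0,0.3,0,-0.4,0,0,0,0,0.3]'
```

```text
time_s: 4.8
ee_pos: [0.612, -0.1003, 0.0403]
eef_rot: [-3.142, 0.0, 0.163]
force: [-0.0, 0.4, 0.2]
grip_width: 0.0282
time_s: 6.05
ee_pos: [0.6034, -0.0477, 0.0401]
eef_rot: [3.142, -0.0, 0.161]
force: [-0.1, 0.9, 0.2]
grip_width: 0.0281
```

```bash
python3 -m inch '[0,-0.2,0,0,0,0,0.3,0,-0.2,0,0,0,0,0.3,0,-0.2,0,0,0,0,0.3]';python3 -m inch '[0,-0.2,0,0,0,0,0.3,0,-0.2,0,0,0,0,0.3]'
python3 - <<'E'
from h import *
print(ctrl.get_obs()["time_s"])
for n in ["scene","side"]:
    im,d=ctrl.camera(n); p,f=intr(n); r,c=np.mgrid[:384,:512]
    X=np.stack([(c-p["cx"])/f*d,(r-p["cy"])/f*d,d,np.ones_like(d)],-1)[d>0]
    q=(X@np.linalg.inv(np.array(p["camera_from_world"])).T)[:,:3]-[.582,.0885,0]
    u=q[:,:2]@np.array([[-.160,-.987],[.987,-.160]])
    s=(abs(u[:,1])<.025)&(q[:,2]>.05)&(q[:,2]<.064)&(u[:,0]>-.175)&(u[:,0]<-.08)
    print(n,s.sum(),np.histogram(u[s,0],bins=np.arange(-.175,-.08,.005)))
    x,y,_=proj(n,[.595,0.03,.06]); x,y=int(x),int(y)
    cv2.imwrite(f"pics/{n}1.png",cv2.resize(im[max(0,y-60):y+60,x-80:x+80,::-1],(400,300)))
a=[cv2.imread(f"pics/{n}1.png") for n in("scene","side")]; cv2.imwrite("pics/c1.png",np.hstack(a))
E
```

```text
time_s: 6.42
ee_pos: [0.6024, -0.042, 0.0401]
eef_rot: [3.142, -0.0, 0.161]
force: [0.2, 0.3, 0.1]
grip_width: 0.0277
time_s: 6.68
ee_pos: [0.6017, -0.038, 0.04]
eef_rot: [3.142, 0.0, 0.161]
force: [0.7, -0.9, 0.9]
grip_width: 0.028
6.675
scene 0 (array([0, 0, 0, 0, 0, 0, 0, 0, 0, 0, 0, 0, 0, 0, 0, 0, 0, 0]), array([-0.175, -0.17 , -0.165, -0.16 , -0.155, -0.15 , -0.145, -0.14 ,
       -0.135, -0.13 , -0.125, -0.12 , -0.115, -0.11 , -0.105, -0.1  ,
       -0.095, -0.09 , -0.085]))
side 61 (array([ 0,  0,  0,  0, 13, 48,  0,  0,  0,  0,  0,  0,  0,  0,  0,  0,  0,
        0]), array([-0.175, -0.17 , -0.165, -0.16 , -0.155, -0.15 , -0.145, -0.14 ,
       -0.135, -0.13 , -0.125, -0.12 , -0.115, -0.11 , -0.105, -0.1  ,
       -0.095, -0.09 , -0.085]))
```

View pics/c1.png

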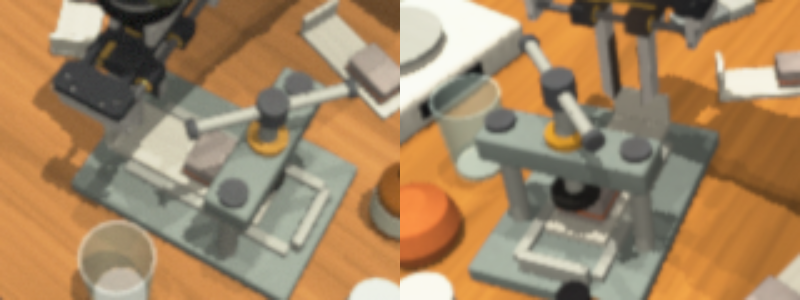

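Run:
```python
from h import *
o=ctrl.get_obs(); P=o["ee_pos"]; print(P)
a=[]
for n in ["scene","side"]:
    im,d=ctrl.camera(n); im=im[:,:,::-1].copy()
    big=cv2.resize(im,None,fx=5,fy=5,interpolation=cv2.INTER_CUBIC)
    for Q,col in [(P,(0,0,255)),(P+[0,0,.05],(0,255,255)),(np.array([.608,-.060,.062]),(0,255,0)),(np.array([.608,-.060,.028]),(255,0,0))]:
        x,y,z=proj(n,Q); print(n,x,y,z,d[int(y),int(x)]); cv2.circle(big,(int(x*5+2),int(y*5+2)),4,col,-1)
    x,y,_=proj(n,P); x,y=int(x*5),int(y*5); a.append(big[max(0,y-250):max(0,y-250)+500,x-200:x+200])
cv2.imwrite("pics/c2.png",np.hstack(a))
```

```text
[ 0.60179275 -0.03791198  0.04007352]
scene 245.37805743491037 239.11972829778844 1.026079813468301 1.0380206
scene 244.98210066496557 228.65490242297201 0.9855779968977836 0.9493578
scene 236.6559107127955 231.26192024343698 1.0139901570344205 0.8371208
scene 237.14133647065032 238.20349419673994 1.0415313923023723 0.852087
side 223.56052367812208 216.71551214800851 0.8792541554178654 0.89989144
side 222.0558857980029 201.31115346220238 0.8485039804278023 0.99638367
side 225.34567974795135 204.27707020077884 0.8834361545796101 0.88820755
side 226.2643789620663 214.39281694283042 0.9043462735728531 0.89792943
```

View pics/c2.png

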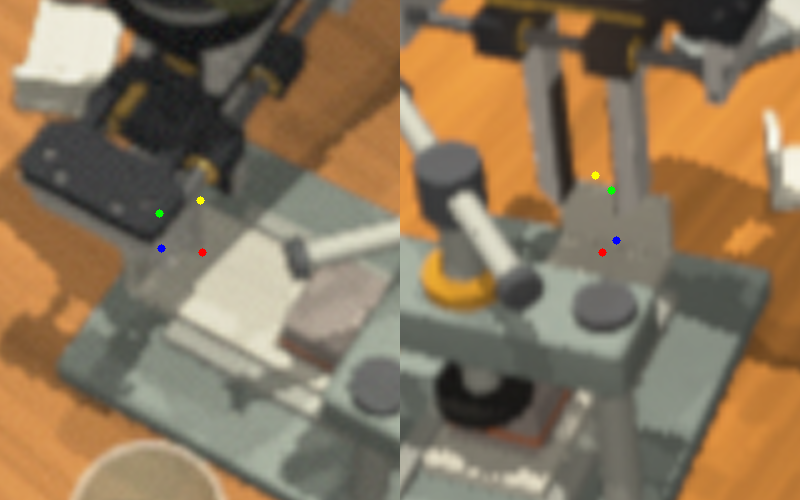

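Run:
```python
from h import *
o=ctrl.get_obs(); P=o["ee_pos"]; im,d=ctrl.camera("side")
x,y,_=proj("side",P); x0=int(x*5)-200; y0=max(0,int(y*5)-250)
for cx,cy in [(545,60),(545,120),(552,160),(555,180),(558,193),(630,80),(632,120),(634,150),(590,200),(640,210),(570,230)]:
    c,r=(cx-400+x0)/5,(cy+y0)/5; dd=d[int(r),int(c)]; q=w("side",c,r,dd)
    u=q[:2]-[.582,.0885]; print((cx,cy),round(float(dd),3),q.round(3),"press",np.round([u@[-.16,.987],u@[-.987,-.16]],3))
print(ctrl.get_obs()["force"])
im,d=ctrl.camera("wrist"); cv2.imwrite("pics/w.png",cv2.resize(im[:,:,::-1],(640,480)))
```

```text
(545, 60) 0.807 [ 0.617 -0.03   0.158] press [-0.123 -0.016]
(545, 120) 0.823 [ 0.617 -0.025  0.126] press [-0.118 -0.017]
(552, 160) 0.838 [ 0.616 -0.026  0.102] press [-0.118 -0.016]
(555, 180) 0.844 [ 0.615 -0.025  0.091] press [-0.117 -0.015]
(558, 193) 0.854 [ 0.617 -0.028  0.079] press [-0.121 -0.016]
(630, 80) 0.766 [ 0.562 -0.015  0.174] press [-0.099  0.037]
(632, 120) 0.806 [ 0.574 -0.033  0.136] press [-0.118  0.028]
(634, 150) 0.821 [ 0.576 -0.035  0.115] press [-0.121  0.026]
(590, 200) 0.886 [ 0.616 -0.054  0.056] press [-0.146 -0.011]
(640, 210) 0.882 [ 0.591 -0.06   0.054] press [-0.148  0.015]
(570, 230) 0.908 [ 0.631 -0.054  0.03 ] press [-0.149 -0.026]
[-0.79362375 -0.39504299 -0.2168388 ]
```

View pics/w.png

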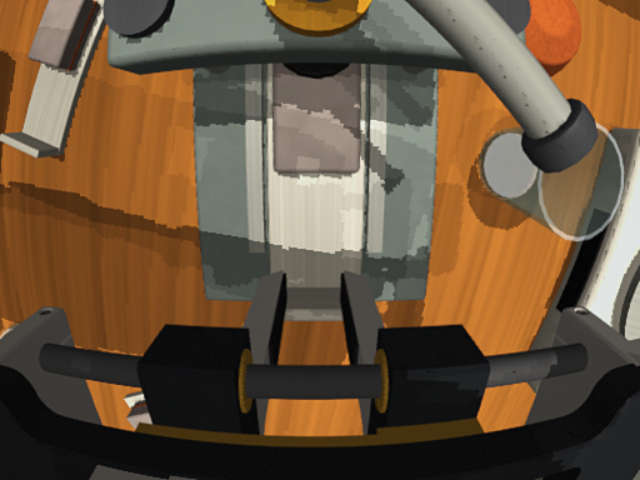

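Run:
```python
from h import *
p=ctrl.camera_params("wrist"); f=192/np.tan(np.radians(p["vertical_fov"])/2); print(p,f)
o=ctrl.get_obs();im,d=ctrl.camera("wrist")
M=np.array(p["mount"]); Rt=R.from_euler("xyz",o["eef_rot"]).as_matrix()
for X,Y in [(265,282),(263,300),(362,282),(365,300),(255,350),(315,296),(315,284),(318,150),(318,230),(220,270)]:
    c,r=X*.8,Y*.8; dx,dy=c-p["cx"],r-p["cy"]; rr=np.hypot(dx,dy); th=rr/f
    dd=d[int(r),int(c)]; v=np.array([dx/rr*np.tan(th)*dd,dy/rr*np.tan(th)*dd,dd,1]); t=(M@v)[:3]
    print((X,Y),round(float(dd),3),"tool",t.round(3),"world",(Rt@t+o["ee_pos"]).round(3))
```

```text
{'vertical_fov': 65.70646984690485, 'cx': 250.3752261784984, 'cy': 188.48369624068948, 'mount': array([[ 9.99999358e-01,  1.12569773e-03, -1.33172117e-04,
         5.30705392e-04],
       [-1.04998066e-03,  9.64135404e-01,  2.65408780e-01,
        -7.65428295e-02],
       [ 4.27166013e-04, -2.65408470e-01,  9.64135966e-01,
        -2.11651069e-01],
       [ 0.00000000e+00,  0.00000000e+00,  0.00000000e+00,
         1.00000000e+00]])} 297.3186396354542
(265, 282) 0.176 tool [-0.022 -0.008 -0.048] world [ 0.578 -0.033  0.088]
(263, 300) 0.155 tool [-0.021 -0.009 -0.069] world [ 0.58  -0.033  0.109]
(362, 282) 0.177 tool [ 0.024 -0.008 -0.047] world [ 0.624 -0.026  0.087]
(365, 300) 0.154 tool [ 0.022 -0.009 -0.07 ] world [ 0.623 -0.025  0.11 ]
(255, 350) 0.117 tool [-0.019 -0.009 -0.108] world [ 0.582 -0.032  0.149]
(315, 296) 0.23 tool [ 0.002  0.021 -0.   ] world [ 0.607 -0.058  0.04 ]
(315, 284) 0.242 tool [0.002 0.018 0.013] world [ 0.607 -0.056  0.027]
(318, 150) 0.189 tool [ 0.003 -0.069 -0.018] world [0.594 0.031 0.058]
(318, 230) 0.233 tool [ 0.004 -0.018  0.014] world [ 0.603 -0.02   0.026]
(220, 270) 0.251 tool [-0.064  0.013  0.024] world [ 0.541 -0.061  0.016]
```

The depth data explains this: both cameras put the real fingertips about 39 mm short of the reported TCP (tip at z≈0.079, TCP at 0.040). The fingers passed over the tab without touching it. I'll allow for that offset, back off, go lower and push again.

```bash
python3 -m inch '[0,3,0,0,0,0,0.3,0,3.3,0,0,0,0,0.3,0,0,0,0,0,0,0.3,0,0,2,0,0,0,0.3,0,0,1.7,0,0,0,0.3,0,0,0,0,0,0,0.3]' && python3 -m inch '[0,-1,0,0,0,0,0.3,0,-1,0,0,0,0,0.3,0,-0.4,0,0,0,0,0.3,0,-0.3,0,0,0,0,0.3,0,-0.3,0,0,0,0,0.3]' && python3 -m inch '[0,-0.3,0,0,0,0,0.3,0,-0.3,0,0,0,0,0.3,0,-0.3,0,0,0,0,0.3,0,-0.3,0,0,0,0,0.3,0,-0.3,0,0,0,0,0.3,0,-0.3,0,0,0,0,0.3]' && python3 -m inch '[0,-0.3,0,0,0,0,0.3,0,-0.3,0,0,0,0,0.3,0,-0.3,0,0,0,0,0.3]'
```

```text
time_s: 7.78
ee_pos: [0.6106, -0.0993, 0.0007]
eef_rot: [-3.14, 0.003, 0.162]
force: [-0.9, 0.2, -0.7]
grip_width: 0.0282
time_s: 8.4
ee_pos: [0.6074, -0.0711, 0.0035]
eef_rot: [3.141, -0.001, 0.161]
force: [-0.1, -4.4, 2.8]
grip_width: 0.0284
time_s: 9.15
ee_pos: [0.6045, -0.0533, 0.0035]
eef_rot: [3.141, -0.001, 0.161]
force: [1.2, -4.5, 3.3]
grip_width: 0.0282
time_s: 9.52
ee_pos: [0.6031, -0.0444, 0.0035]
eef_rot: [3.141, -0.001, 0.161]
force: [0.5, -5.5, 4.1]
grip_width: 0.0282
```

```bash
python3 -m inch '[0,-0.2,0,0,0,0,0.3,0,-0.2,0,0,0,0,0.3]'; python3 -m inch '[0,-0.1,0,0,0,0,0.3,0,-0.1,0,0,0,0,0.3]'
```

```text
time_s: 9.78
ee_pos: [0.6024, -0.0405, 0.0035]
eef_rot: [3.141, -0.001, 0.161]
force: [1.1, -4.8, 3.7]
grip_width: 0.0282
time_s: 10.02
ee_pos: [0.6022, -0.0391, 0.0035]
eef_rot: [3.14, -0.001, 0.161]
force: [2.1, -13.6, 3.3]
grip_width: 0.0287
```

```bash
python3 -m inch '[0,-0.1,0,0,0,0,0.3,0,0,0,0,0,0,0.3]'; python3 -m inch '[0,0.5,0,0,0,0,0.3,0,3,0,0,0,0,0.3,0,4,0,0,0,0,0.3,0,0,-6,0,0,0,0.3,0,0,-6,0,0,0,0.3,0,0,-6,0,0,0,0.8,0,0,-6,0,0,0,1,0,0,0,0,0,0,1]'
python3 - <<'E'
from h import *
print(ctrl.get_obs()["force"])
for n in ["scene","side"]:
    im,d=ctrl.camera(n); p,f=intr(n); r,c=np.mgrid[:384,:512]
    X=np.stack([(c-p["cx"])/f*d,(r-p["cy"])/f*d,d,np.ones_like(d)],-1)[d>0]
    q=(X@np.linalg.inv(np.array(p["camera_from_world"])).T)[:,:3]-[.582,.0885,0]
    u=q[:,:2]@np.array([[-.160,-.987],[.987,-.160]])
    s=(abs(u[:,1])<.035)&(q[:,2]>.05)&(q[:,2]<.066)&(u[:,0]>-.175)&(u[:,0]<-.08)
    k=u[s].astype(np.float32)*1000; print(n,s.sum(),k.mean(0),cv2.minAreaRect(k))
    s=(np.hypot(*u.T)<.085)&(q[:,2]>.167)&(q[:,2]<.205); k=q[s][:,:2].astype(np.float32)*1000
    print(cv2.minAreaRect(k), np.percentile(q[s][:,2],[5,50,90,98]))
    b=s&(np.hypot(*u.T)>.025)&(np.hypot(*u.T)<.06); print("bar top",np.percentile(q[b][:,2],[50,90,97]))
E
```

```text
time_s: 10.28
ee_pos: [0.6023, -0.0391, 0.0035]
eef_rot: [3.139, -0.001, 0.16]
force: [4.3, -14.8, 1.5]
grip_width: 0.028
time_s: 11.28
ee_pos: [0.6149, -0.111, 0.248]
eef_rot: [3.139, -0.007, 0.161]
force: [0.4, 0.5, -0.4]
grip_width: 0.0545
[ 0.4292034   0.51443989 -0.37804698]
scene 109 [-115.93121      -0.58324325] ((-117.56493377685547, 0.08150672912597656), (60.40615463256836, 10.701321601867676), 89.357421875)
((-0.008563995361328125, -0.3847808837890625), (27.334564208984375, 148.12940979003906), 59.769676208496094) [0.18283523 0.19129894 0.19884615 0.20036035]
bar top [0.19041048 0.19278712 0.19370575]
side 119 [-113.43045     -0.5324654] ((-115.1204833984375, -1.6798839569091797), (59.30155563354492, 10.397310256958008), 89.99288940429688)
((1.3370628356933594, 1.5695037841796875), (26.84471893310547, 148.57070922851562), 60.27106475830078) [0.17822329 0.18846879 0.19607558 0.19687379]
bar top [0.18814769 0.18927855 0.18960519]
```

```bash
python3 -m inch '[0,-5,0,0,0,0,1,0,-5,0,0,0,0,1,0,-5,0,0,0,0,1,0,-5.26,0,0,0,0,1,0,0,0,0,0,-0.177,1,0,0,0,0,0,-0.177,1,0,0,0,0,0,-0.177,1,0,0,0,0,0,-0.177,1,0,0,0,0,0,-0.177,1,0,0,0,0,0,0,1,0,0,0,0,0,0,1]'
python3 - <<'E'
from h import *
p=ctrl.camera_params("wrist"); f=192/np.tan(np.radians(p["vertical_fov"])/2)
o=ctrl.get_obs();im,d=ctrl.camera("wrist"); print(o["qpos"].round(3))
M=np.array(p["mount"]); Rt=R.from_euler("xyz",o["eef_rot"]).as_matrix()
r,c=np.mgrid[:384,:512]; dx,dy=c-p["cx"],r-p["cy"]; rr=np.hypot(dx,dy)+1e-9; k=np.tan(rr/f)/rr
t=np.stack([dx*k*d,dy*k*d,d],-1)[d>0]@M[:3,:3].T+M[:3,3]; q=t@Rt.T+o["ee_pos"]
s=(np.hypot(q[:,0]-.582,q[:,1]-.089)<.085)&(q[:,2]>.165)&(q[:,2]<.21)
print(s.sum(),cv2.minAreaRect((q[s][:,:2]*1000).astype(np.float32)),np.percentile(q[s][:,2],[10,50,90,98]))
e=t[(abs(t[:,0])<.07)&(abs(t[:,0])>.04)&(abs(t[:,1])<.012)&(t[:,2]<-.02)&(t[:,2]>-.12)]; print("finger",len(e),np.sort(e[:,2])[-5:],e[:,0].min(),e[:,0].max())
cv2.imwrite("pics/w2.png",im[:,:,::-1])
E
```

```text
time_s: 12.75
ee_pos: [0.5809, 0.0889, 0.2421]
eef_rot: [-3.14, 0.001, 1.042]
force: [0.2, 0.4, 0.4]
grip_width: 0.0939
[ 0.089  0.345  1.298  0.     1.5   -0.953]
2391 ((583.1185302734375, 88.57292938232422), (26.47957992553711, 147.3677978515625), 59.254093170166016) [0.18517253 0.18835706 0.19583548 0.19650184]
finger 5608 [-0.03201614 -0.03186185 -0.03174665 -0.03154042 -0.03131493] -0.05976795853733053 0.059683710935989676
```

View pics/w2.png

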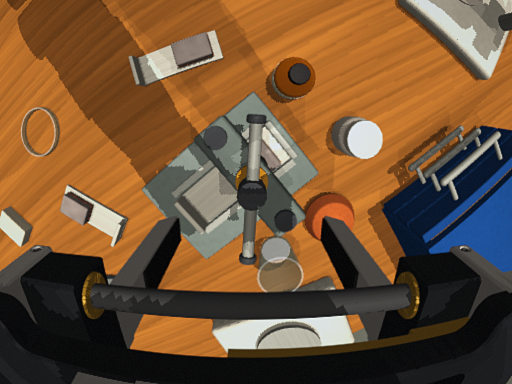

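The wrist view shows the bar along the tool's y axis with the hub centred between the open fingers. Descend and close on the hub.

```bash
python3 -m inch '[0,0.15,4,0,0,0,1,0,0,4,0,0,0,1,0,0,2.5,0,0,0,0.6,0,0,1,0,0,0,0.4,0,0,0,0,0,0,0.2,0,0,0,0,0,0,0.1,0,0,0,0,0,0,0,0,0,0,0,0,0,0,0,0,0,0,0,0,0]' 30; python3 -c "
from h import *
o=ctrl.get_obs();print(o['moment'],o['qpos'])"
```

```text
time_s: 13.92
ee_pos: [0.5826, 0.0882, 0.1283]
eef_rot: [3.141, -0.0, 1.046]
force: [2.1, 2.3, 1.4]
grip_width: 0.0274
[ 0.83725052 -0.40503014  0.01878813] [ 8.80160383e-02  4.22562987e-01  1.45660762e+00  1.56950681e-04
  1.26199791e+00 -9.58003840e-01]
```

```bash
python3 -m inch '[0,0,0.025,0,0,0.16,0,0,0,0.025,0,0,0.16,0,0,0,0.025,0,0,0.16,0,0,0,0.025,0,0,0.16,0,0,0,0.025,0,0,0.16,0,0,0,0.025,0,0,0.16,0]'
python3 - <<'E'
from h import *
o=ctrl.get_obs();print(o['moment'].round(2),o['qpos'].round(3))
n="side";im,d=ctrl.camera(n);p,f=intr(n); r,c=np.mgrid[:384,:512]
X=np.stack([(c-p["cx"])/f*d,(r-p["cy"])/f*d,d,np.ones_like(d)],-1)[d>0]
q=(X@np.linalg.inv(np.array(p["camera_from_world"])).T)[:,:3]-[.5825,.0888,0]
s=(np.hypot(q[:,0],q[:,1])<.082)&(np.hypot(q[:,0],q[:,1])>.045)&(q[:,2]>.16)&(q[:,2]<.2)
e,v=np.linalg.eigh(q[s][:,:2].T@q[s][:,:2]); print(s.sum(),np.arctan2(v[1,1],v[0,1]),np.percentile(q[s][:,2],[50,90]))
E
```

```text
time_s: 14.68
ee_pos: [0.5825, 0.0883, 0.1268]
eef_rot: [-3.141, -0.0, 0.081]
force: [-0.4, 1.8, 0.4]
grip_width: 0.0274
[0.16 0.22 0.07] [0.088 0.424 1.458 0.    1.259 0.007]
173 1.597188523262174 [0.18577785 0.18865233]
```

The bar follows the tool (bar yaw about 1.6 against tool yaw + π/2 of about 1.65). Continue.

```bash
python3 -m inch '[0,0,0.025,0,0,0.16,0,0,0,0.025,0,0,0.16,0,0,0,0.025,0,0,0.16,0,0,0,0.025,0,0,0.16,0,0,0,0.025,0,0,0.16,0,0,0,0.025,0,0,0.16,0,0,0,0.025,0,0,0.16,0]'; python3 -c "
from h import *
o=ctrl.get_obs();print(o['moment'].round(2),o['qpos'][5])"; python3 -m inch '[0,0,0.025,0,0,0.16,0,0,0,0.025,0,0,0.16,0,0,0,0.025,0,0,0.16,0,0,0,0.025,0,0,0.16,0,0,0,0.025,0,0,0.16,0,0,0,0.025,0,0,0.16,0,0,0,0.025,0,0,0.16,0]'; python3 -c "
from h import *
o=ctrl.get_obs();print(o['moment'].round(2),o['qpos'][5])"
```

```text
time_s: 15.6
ee_pos: [0.5824, 0.0886, 0.125]
eef_rot: [-3.141, 0.001, -1.036]
force: [-1.3, 3.8, 1.6]
grip_width: 0.0275
[0.69 0.41 0.09] 1.1243715630982627
time_s: 16.48
ee_pos: [0.5825, 0.0887, 0.1232]
eef_rot: [3.141, 0.001, -2.156]
force: [-0.8, 3.8, 0.9]
grip_width: 0.0271
[0.91 0.11 0.11] 2.244367911428211
```

```bash
python3 -m inch '[0,0,0,0,0,0,1,0,0,0,0,0,0,1,0,0,0,0,0,0,1,0,0,-2.5,0,0,0,1,0,0,-2.5,0,0,0,1]' && python3 -m inch '[0,0,0,0,0,-0.185,0.8,0,0,0,0,0,-0.185,0.8,0,0,0,0,0,-0.185,0.8,0,0,0,0,0,-0.185,0.8,0,0,0,0,0,-0.185,0.8,0,0,0,0,0,-0.185,0.8,0,0,0,0,0,-0.185,0.8,0,0,0,0,0,-0.185,0.8,0,0,0,0,0,-0.185,0.8,0,0,0,0,0,-0.185,0.8,0,0,0,0,0,-0.185,0.8,0,0,0,0,0,-0.185,0.8,0,0,0,0,0,-0.185,0.8,0,0,0,0,0,-0.185,0.8,0,0,0,0,0,-0.185,0.8,0,0,0,0,0,-0.185,0.8,0,0,0,0,0,-0.182,0.8,0,0,0,0,0,0,0.8]'
python3 - <<'E'
from h import *
p=ctrl.camera_params("wrist"); f=192/np.tan(np.radians(p["vertical_fov"])/2)
o=ctrl.get_obs();im,d=ctrl.camera("wrist"); print(o["qpos"].round(3))
M=np.array(p["mount"]); Rt=R.from_euler("xyz",o["eef_rot"]).as_matrix()
r,c=np.mgrid[:384,:512]; dx,dy=c-p["cx"],r-p["cy"]; rr=np.hypot(dx,dy)+1e-9; k=np.tan(rr/f)/rr
t=np.stack([dx*k*d,dy*k*d,d],-1)[d>0]@M[:3,:3].T+M[:3,3]; q=t@Rt.T+o["ee_pos"]
s=(np.hypot(q[:,0]-.582,q[:,1]-.089)<.085)&(q[:,2]>.158)&(q[:,2]<.2)&(abs(t[:,0])<.03)
print(s.sum(),cv2.minAreaRect((q[s][:,:2]*1000).astype(np.float32)),np.percentile(q[s][:,2],[10,50,90,98]))
e,v=np.linalg.eigh(np.cov(t[s][:,:2].T)); print("bar in tool",v[:,1])
E
```

```text
time_s: 17.1
ee_pos: [0.5824, 0.088, 0.1736]
eef_rot: [3.141, -0.0, -2.152]
force: [-0.0, 1.1, 0.5]
grip_width: 0.074
time_s: 19.35
ee_pos: [0.5825, 0.088, 0.173]
eef_rot: [3.142, 0.0, 0.988]
force: [-0.8, -0.1, -0.6]
grip_width: 0.0753
[ 0.088  0.386  1.401 -0.     1.354 -0.9  ]
3756 ((580.7719116210938, 90.36248779296875), (27.61981773376465, 141.63626098632812), 48.56059265136719) [0.18007497 0.18324262 0.1906994  0.1913909 ]
bar in tool [-0.07093047  0.99748126]
```

```bash
python3 -m inch '[0,0,2.5,0,0,0,0.6,0,0,2.6,0,0,0,0.4,0,0,0,0,0,0,0.2,0,0,0,0,0,0,0,0,0,0,0,0,0,0,0,0,0,0,0,0,0,0,0,0,0,0,0,0]' 30; python3 -m inch '[0,0,0.025,0,0,0.16,0,0,0,0.025,0,0,0.16,0,0,0,0.025,0,0,0.16,0,0,0,0.025,0,0,0.16,0]'; python3 -c "
from h import *
o=ctrl.get_obs();print(o['moment'].round(2),o['qpos'][5],o['tau'][5])"; python3 -m inch '[0,0,0.025,0,0,0.16,0,0,0,0.025,0,0,0.16,0,0,0,0.025,0,0,0.16,0]'; python3 -c "
from h import *
o=ctrl.get_obs();print(o['moment'].round(2),o['qpos'][5],o['tau'][5])"
```

```text
time_s: 20.27
ee_pos: [0.5831, 0.0883, 0.1232]
eef_rot: [3.14, -0.002, 0.988]
force: [1.1, 1.0, 6.6]
grip_width: 0.0272
time_s: 20.78
ee_pos: [0.5829, 0.0882, 0.1222]
eef_rot: [3.141, -0.002, 0.343]
force: [-0.2, 1.4, 6.9]
grip_width: 0.0274
[0.01 0.31 0.1 ] -0.2547055978915569 -2.582619935274124
time_s: 21.15
ee_pos: [0.5827, 0.0882, 0.1214]
eef_rot: [-3.141, -0.001, -0.137]
force: [-1.9, 0.7, 7.5]
grip_width: 0.0274
[0.05 0.71 0.06] 0.22531201248808697 -2.579048126935959
```

```bash
for i in 1; do python3 -m inch '[0,0,0.02,0,0,0.15,0,0,0,0.02,0,0,0.15,0,0,0,0.02,0,0,0.15,0]'; python3 -c "
from h import *
o=ctrl.get_obs();print(o['moment'].round(2),o['qpos'][5])"; done; python3 -m inch '[0,0,0.02,0,0,0.15,0,0,0,0.02,0,0,0.15,0,0,0,0.02,0,0,0.15,0]'; python3 -c "
from h import *
o=ctrl.get_obs();print(o['moment'].round(2),o['qpos'][5])"
```

```text
time_s: 21.52
ee_pos: [0.5825, 0.0883, 0.1207]
eef_rot: [-3.141, -0.0, -0.587]
force: [-3.8, 1.2, 8.1]
grip_width: 0.0274
[0.29 0.9  0.05] 0.6749400460530959
time_s: 21.9
ee_pos: [0.5821, 0.0881, 0.1202]
eef_rot: [3.141, 0.0, -1.036]
force: [-9.2, -1.4, 13.7]
grip_width: 0.0276
[-0.26  2.    0.46] 1.1245565499640762
```

```bash
python3 -m inch '[0,0,-0.03,0,0,0.12,0,0,0,-0.02,0,0,0.12,0]' 50
python3 - <<'E'
from h import *
o=ctrl.get_obs();print(o['moment'].round(2),o['qpos'][5])
n="side";im,d=ctrl.camera(n);p,f=intr(n); r,c=np.mgrid[:384,:512]
X=np.stack([(c-p["cx"])/f*d,(r-p["cy"])/f*d,d,np.ones_like(d)],-1)[d>0]
q=(X@np.linalg.inv(np.array(p["camera_from_world"])).T)[:,:3]-[.5825,.0888,0]
s=(np.hypot(q[:,0],q[:,1])<.082)&(np.hypot(q[:,0],q[:,1])>.045)&(q[:,2]>.16)&(q[:,2]<.2)
e,v=np.linalg.eigh(q[s][:,:2].T@q[s][:,:2]); print(s.sum(),"bar yaw",np.arctan2(v[1,1],v[0,1]),np.percentile(q[s][:,2],[50,90]))
E
```

```text
time_s: 22.15
ee_pos: [0.5831, 0.0887, 0.1203]
eef_rot: [-3.139, 0.0, -1.276]
force: [5.4, 4.2, -0.9]
grip_width: 0.0269
[ 0.97 -1.04  0.52] 1.3638002319370464
199 bar yaw -2.524527272527746 [0.17897555 0.18262505]
```

```bash
python3 -m inch '[0,0,0,0,0,0.12,0,0,0,0,0,0,0.12,0]' 60
python3 - <<'E'
from h import *
o=ctrl.get_obs();print(o['moment'].round(2),o['qpos'][5])
n="side";im,d=ctrl.camera(n);p,f=intr(n); r,c=np.mgrid[:384,:512]
X=np.stack([(c-p["cx"])/f*d,(r-p["cy"])/f*d,d,np.ones_like(d)],-1)[d>0]
q=(X@np.linalg.inv(np.array(p["camera_from_world"])).T)[:,:3]-[.5825,.0888,0]
s=(np.hypot(q[:,0],q[:,1])<.082)&(np.hypot(q[:,0],q[:,1])>.045)&(q[:,2]>.16)&(q[:,2]<.2)
e,v=np.linalg.eigh(q[s][:,:2].T@q[s][:,:2]); print(s.sum(),"bar yaw",np.arctan2(v[1,1],v[0,1]),np.percentile(q[s][:,2],[50,90]))
E
```

```text
time_s: 22.45
ee_pos: [0.5846, 0.0887, 0.1204]
eef_rot: [-3.136, 0.001, -1.515]
force: [17.3, 3.9, -4.9]
grip_width: 0.0271
[ 0.87 -3.28  0.6 ] 1.6034574647656232
196 bar yaw -2.5235534547640883 [0.17896731 0.18232582]
```

The bar stays put (yaw −2.524 both times) while the tool slips on the hub at 0.6 N m, so this is the hard stop. Release and lift.

```bash
python3 -m inch '[0,0,0,0,0,0,1,0,0,0,0,0,0,1,0,0,0,0,0,0,1,0,0,0,0,0,0,1,0,0,-2,0,0,0,1,0,0,-4,0,0,0,1,0,0,-5,0,0,0,1,0,0,-5,0,0,0,1,0,0,0,0,0,0,1,0,0,0,0,0,0,1]'
python3 - <<'E'
from h import *
a=[]
for n in ["scene","side"]:
    im,d=ctrl.camera(n);p,f=intr(n); r,c=np.mgrid[:384,:512]
    X=np.stack([(c-p["cx"])/f*d,(r-p["cy"])/f*d,d,np.ones_like(d)],-1)[d>0]
    q=(X@np.linalg.inv(np.array(p["camera_from_world"])).T)[:,:3]-[.5825,.0888,0]
    h=np.hypot(q[:,0],q[:,1]); s=(h<.082)&(h>.045)&(q[:,2]>.16)&(q[:,2]<.2)
    e,v=np.linalg.eigh(q[s][:,:2].T@q[s][:,:2]); b=(h<.012)&(q[:,2]>.16)&(q[:,2]<.21)
    print(n,"bar yaw",np.arctan2(v[1,1],v[0,1]),np.percentile(q[s][:,2],[50,90]),"hub top",np.percentile(q[b][:,2],[90]))
    u=q[:,:2]@np.array([[-.160,-.987],[.987,-.160]])
    t=(abs(u[:,1])<.035)&(q[:,2]>.05)&(q[:,2]<.066)&(u[:,0]>-.175)&(u[:,0]<-.08); print("tab",cv2.minAreaRect(u[t].astype(np.float32)*1000))
    x,y,_=proj(n,[.59,.06,.08]); x,y=int(x),int(y); a.append(cv2.resize(im[y-100:y+100,x-100:x+100,::-1],(400,400)))
cv2.imwrite("pics/f.png",np.hstack(a))
E
```

```text
time_s: 23.75
ee_pos: [0.5822, 0.088, 0.2786]
eef_rot: [3.14, -0.0, -1.512]
force: [-0.9, -1.0, -0.1]
grip_width: 0.0939
scene bar yaw -2.52691636798709 [0.18278957 0.1862631 ] hub top [0.19236268]
tab ((-117.33378601074219, 0.88372802734375), (8.469616889953613, 59.522377014160156), 0.8029634356498718)
side bar yaw -2.5228012359030227 [0.17903624 0.18239835] hub top [0.18896047]
tab ((-115.00419616699219, -0.8862533569335938), (59.417266845703125, 10.408705711364746), 89.00875854492188)
```

View pics/f.png

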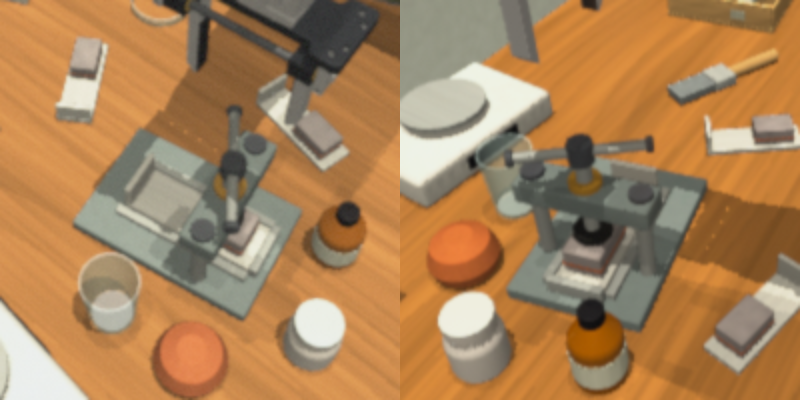

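The hub height puts the handle at about 0.1777 m ± 2 mm, right at the threshold. To confirm the stop, I'll take a second grip 7 mm higher, square to the bar and at 60 N.

```bash
python3 -m inch '[0,0,5,0,0,-0.18,1,0,0,5,0,0,-0.18,1,0,0,0,0,0,-0.18,1,0,0,2.5,0,0,0,0.7,0,0,2.5,0,0,0,0.5,0,0,0,0,0,0,0.2,0,0,0,0,0,0,0,0,0,0,0,0,0,0,0,0,0,0,0,0,0,0,0,0,0,0,0,0]' 60; python3 -m inch '[0,0,0,0,0,0.1,0,0,0,0,0,0,0.1,0]'; python3 -c "
from h import *
o=ctrl.get_obs();print(o['moment'].round(2),o['qpos'][5])"; python3 -m inch '[0,0,0,0,0,0.1,0,0,0,0,0,0,0.1,0]'
python3 - <<'E'
from h import *
o=ctrl.get_obs();print(o['moment'].round(2),o['qpos'][5])
n="side";im,d=ctrl.camera(n);p,f=intr(n); r,c=np.mgrid[:384,:512]
X=np.stack([(c-p["cx"])/f*d,(r-p["cy"])/f*d,d,np.ones_like(d)],-1)[d>0]
q=(X@np.linalg.inv(np.array(p["camera_from_world"])).T)[:,:3]-[.5825,.0888,0]
s=(np.hypot(q[:,0],q[:,1])<.082)&(np.hypot(q[:,0],q[:,1])>.045)&(q[:,2]>.16)&(q[:,2]<.2)
e,v=np.linalg.eigh(q[s][:,:2].T@q[s][:,:2]); print(s.sum(),"bar yaw",np.arctan2(v[1,1],v[0,1]),np.percentile(q[s][:,2],[50,90]))
E
```

```text
time_s: 25.1
ee_pos: [0.5825, 0.0882, 0.1299]
eef_rot: [-3.141, -0.0, -0.972]
force: [-1.7, 3.3, 4.5]
grip_width: 0.0278
time_s: 25.35
ee_pos: [0.5812, 0.088, 0.1299]
eef_rot: [3.138, 0.001, -1.175]
force: [-11.3, -1.6, 8.4]
grip_width: 0.0271
[-0.36  2.77  0.12] 1.2629685332996303
time_s: 25.6
ee_pos: [0.5803, 0.0881, 0.1299]
eef_rot: [3.136, 0.001, -1.374]
force: [-18.6, -1.0, 11.6]
grip_width: 0.0273
[-0.15  4.2   0.88] 1.4625672403133128
196 bar yaw -2.52131132765844 [0.17920425 0.18233232]
```

The bar does not move under 0.88 N m, so the stop is confirmed. Release, lift clear and hand in.

```bash
python3 -m inch '[0,0,0,0,0,0,1,0,0,0,0,0,0,1,0,0,0,0,0,0,1,0,0,0,0,0,0,1,0,0,-2,0,0,0,1,0,0,-4,0,0,0,1,0,0,-5,0,0,0,1,0,0,-5,0,0,0,1,0,0,0,0,0,0,1,0,0,0,0,0,0,1]'
python3 - <<'E'
from h import *
n="side";im,d=ctrl.camera(n);p,f=intr(n); r,c=np.mgrid[:384,:512]
X=np.stack([(c-p["cx"])/f*d,(r-p["cy"])/f*d,d,np.ones_like(d)],-1)[d>0]
q=(X@np.linalg.inv(np.array(p["camera_from_world"])).T)[:,:3]-[.5825,.0888,0]
s=(np.hypot(q[:,0],q[:,1])<.082)&(np.hypot(q[:,0],q[:,1])>.045)&(q[:,2]>.16)&(q[:,2]<.2)
e,v=np.linalg.eigh(q[s][:,:2].T@q[s][:,:2]); y=np.arctan2(v[1,1],v[0,1]); print(y)
if abs(np.sin(y+2.52))<.1: print("handing in",ctrl.hand_in())
E
```

```text
time_s: 26.9
ee_pos: [0.5823, 0.0881, 0.2886]
eef_rot: [3.14, 0.0, -1.372]
force: [0.5, -1.1, 0.2]
grip_width: 0.0938
-2.5226880935756073
the job is handed in; nothing more can be done
handing in None
```

I pushed the carrier home, wound the screw clockwise to its hard stop, let go and handed the job in at about 27 s. No verdict was reported.

- **First push missed:** the first push passed over the tab without touching it. The camera depth showed the real fingertips about 39 mm short of the reported TCP. I allowed for that and pushed again.
- **Carrier:** the push force rose from about 5 N to 15 N at the stop. Depth then put the tab at about -0.116 m in press x, which is home (limit -0.121 m), and square to within about 1°.
- **Screw:** I gripped the hub and wound in two grips, about 5 rad in all. The bar then stayed still while the tool turned on and slipped at 0.5–0.6 N m. A second, higher grip at 60 N and 0.88 N m did not move it either, and its angle was the same after release (-2.523 rad).
- **Less certain:** depth put the final handle height at about 0.1777 m ± 2 mm, so it cannot confirm the 0.1775 m limit; I relied on the felt stop. I could not measure the pad force.
- **Bystanders:** those in the last picture (beaker, resin, specimen, jar, brush) looked undisturbed. I did not measure their positions; the dish was only partly in view and the spare billet was out of it.

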